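# Index the pot on the geared turntable

## Robot

A 6-joint arm with a two-finger parallel gripper is mounted at the origin on the work surface. World frame = base frame: x ahead of the robot, y to its left, z up, the work surface at z = 0. Lengths are in mm, angles in degrees, forces in N, time in s.
With the tool pointing down it reaches from about 300 to 750 mm from the base axis. Payload 8.5 kg.
Tool frame: the origin (TCP) lies midway between the tips of the shut fingers; the grasp point (between the pads) lies 19 mm behind it; x points along the fingers, z is the direction in which the jaws open and shut, and the axes are right-handed (so a half turn about x gives the same grasp; the last joint's range is limited). The gripper opens to 85 mm and grips with 20 to 120 N. Pads are 22 mm wide; open, the fingers measure 114 mm over their backs; the gripper's body (76 mm by 85 mm) begins 54 mm behind the grasp point. The pads swing forward as they close: fully open they stand 13 mm farther back than shut.
Start: joints at [-86.935, 21.807, 74.336, -0, 83.858, -12.336], TCP at [146.061, -530.233, 231.322] pointing down, gripper open.
Joint ranges: [-178.18, 178.18], [-50.72, 133.34], [12.68, 142.11], [-81.47, 261.47], [9.98, 163.14], [-165.26, 165.26]. Speed limits (degrees/s): [136.94, 136.94, 180, 180, 180, 180].

## Interface

Orientations are given as [roll, pitch, yaw] about the fixed x, y, z axes, in that order (R = Rz(yaw) Ry(pitch) Rx(roll)).
In Python, from station import get_state, optics, env gives the robot as it stands.
- The arm moves only by the shell command python3 -m creep 'ROWS' [OPENING] [FORCE]. ROWS is JSON, a list of rows, each an object of numbers: "x", "y", "z": the shift along the tool's x, y, z normalised to -1 to 1, where 1 is 0.15 m; "ax", "ay", "az": the turn, a rotation vector about the tool's x, y, z normalised to -1 to 1, where 1 is 45 degrees. In form: [{"x": .., "y": .., "z": .., "ax": .., "ay": .., "az": ..}, ...]. A call has 1 to 5 rows; each row is the pose to reach, as a shift and turn from the pose commanded when the call began, along the tool's axes at that moment; what a row does not reach only later rows make up. A row lasts 1/8 s, in which the tool goes at most 62.5 mm and 10.7 degrees, less where a joint would pass 70% of its speed; a pose out of reach is approached as far as the arm can. A call with a number of a shift or a turn outside -1 to 1 is refused whole. A call with a gripper value outside its range is refused whole. OPENING is the opening, from 0 (shut) to 1 (fully open), set as the call begins (- or left out, the last holds). The fingers move at their own pace and stop on an object; FORCE is the grip in N (left out, the last holds). Time passes only in rows, so rows that repeat a pose let the fingers close. It gives the time, the measured TCP pose, the force and the opening at its end, in the units of the state.
- get_state(): the state, without advancing time (a new reading comes with each control period).
- optics.camera(name): name is "side" or "top" or "wrist"; returns the picture (400x640x3 uint8, red, green, blue); there is no depth.
- optics.camera_params(name): a dict with "mtx" (3x3 intrinsics, pixels), "eye" and "rotation" of the camera in the world. Camera axes: x right, y up, looking along -z (the intrinsics and any distortion apply to the point x, -y, -z); pixel columns grow to the right and rows downward; lengths in mm; the calibration is good to about 2 mm. The wrist camera is an equidistant fisheye: a pixel r from the principal point sees the ray r / f radians off the axis. A picture is of the moment at which its call begins: read the wrist's pose just before it. camera_params takes no time and is no camera call; for the wrist camera it gives the pose at the moment of the call.
- env.job_done(): hands the job in, once; it reports no verdict.
The state is a dict: "time_s": time; "joint_positions": joint angles; "joint_vel": joint speeds; "effort": joint torques, N m; "eef_pos": TCP position; "eef_rot": TCP orientation; "ft_force": force on the tool from outside, world axes, zero at the start; "torque": the same for the moment, N m; "gripper_width": finger opening in mm.
Only numpy, scipy, OpenCV 4.12 (cv2) and the standard library are available. Lean on these libraries where they do the work, as an engineer would, in place of code of your own. Each camera call takes 0.05 s, during which the arm holds its last target.

## Task

The mug clamped on the geared turntable is freshly glazed and its next side has to be brought round. Swing the hold-down arm up off it and over backwards until it stays open against its stop by itself, and only then turn the handwheel exactly two full turns clockwise (seen from above), so that its stub handle is back where it started. Never touch the glazed mug or the disc it stands on, and leave the other things on the table where they are.

Things in the scene. Friction and masses are not known exactly. Their poses are not given: they have to be found in the camera images.
- fixture: the turntable unit's fixed grey base casting, 45 mm high, spanning x -85 to 85 and y -195 to 235 mm in its frame (origin on the table surface, z up). In this frame the handwheel's axis stands at x -20, y -150, the disc's axis at x 0, y 80, the hold-down arm's hinge at x 0, y 200 mm. Its -x side faces the robot, within 15 degrees
- wheel_center (a point): handwheel's centre: on its vertical axis, mid-plane of rim and spokes, 125 mm above the table. It lies level: steel rim 168 mm mean diameter, 14 mm round bar; hub 38 mm across, 26 tall; three 10 mm spokes, 120 degrees apart; bays between them open from 19 to 77 mm off the axis. Below: 40 mm column, 100 mm boss (top 57 mm above the table), so fingertips can enter a bay and push a spoke round
- wheel_handle (a point): top centre of the handwheel's fixed black upright stub handle, 24 mm across, standing on the rim 84 mm from the axis, exactly over one of the spokes; its top is 38 mm above the spokes' mid-plane. Moves with the wheel
- wheel (a joint): handwheel angle in rad, growing clockwise seen from above; starts anywhere from 0 to 5.5, does not wrap at full turns; stops at -1 and 32. It turns stiffly (0.12 N m) and stays where it is left. At 0 the stub handle points along -x of the base casting
- disc: round aluminium disc, 180 mm across, 15 mm thick, geared to the handwheel (one wheel turn turns it 45 degrees clockwise). Origin on its axis at its underside, 60 mm above the table. The dark bark-textured glazed mug clamped at its centre is 74 mm across, its handle reaches 68 mm from the axis, its rim is 175 mm above the table. Neither may be touched
- disc_mark (a point): short dark mark on the disc's top, 85 mm from its axis, under the mug's handle; turns with the disc, which two turns of the handwheel bring round by 90 degrees
- holddown (a joint): hold-down arm's angle, rad: 0 = down, leaning 40 degrees from upright over the mug (to -y of the base casting); 0.70 = upright (over-centre); 1.22 = open at its stop, leaning 30 degrees away from the mug (to +y). About 0.3 kg, no spring, hinge friction 0.015 N m: it falls back before 0.70, falls open after it
- holddown_hinge (a point): centre of the hold-down arm's level hinge, which runs along x of the base casting, 115 mm above the table; axes as the base casting's. The arm is a flat steel bar, 20 mm wide (x) by 12 mm, 170 mm long from the hinge to the axis of its cross-rod
- rod_end (a point): free end of the 14 mm round steel cross-rod at the top of the hold-down arm, on the rod's axis. The rod is parallel to the hinge and runs from the arm's top 118 mm towards -x of the base casting, to this point. It swings at 170 mm from the hinge axis: 245 mm above the table when the arm is down, 285 mm when upright
- mug_a: loose dark brown bark-textured clay mug without handle, a bystander, 76 mm across and 110 mm tall; origin at the centre of its underside, z up
- mug_b: loose dark brown bark-textured clay mug without handle, a bystander, 70 mm across and 100 mm tall; origin at the centre of its underside, z up
- mug_c: loose dark brown bark-textured clay mug without handle, a bystander, 64 mm across and 85 mm tall; origin at the centre of its underside, z up
- brush: loose wooden brush 200 mm long lying on the table, a bystander; origin under its middle, x along it
- bowl: loose terracotta bowl, 120 mm across, 50 mm tall, a bystander; origin at the centre of its underside
- rolling_pin: loose wooden roller, 44 mm thick, 240 mm long, a bystander; origin under its middle, x along it
- rib: loose flat wooden rib, 110 by 60 by 6 mm, a bystander; origin at the centre of its underside
- slip_jar: loose jar with a white lid, 70 mm across and 90 mm tall, a bystander; origin at the centre of its underside

How it is judged (in metres and radians):
On the way, in this order (a step that is already met when the one before it is completed fails the run):
1. the hold-down arm is swung over and rests open, left alone (value of joint holddown above 1.12 rad and contact force between holddown and anything else below 0.1 N), for 0.3 s.
2. the handwheel has made two full turns clockwise (distance of disc_mark from where it was at the start of the episode between 0.1165 and 0.1239 m and distance of wheel_handle from where it was at the start of the episode below 0.026 m), for 0.2 s.
At the end, for the whole second after the job is handed in: the hold-down arm rests open at its stop (over 1.12 rad); the handwheel is two full turns on from its start with its stub handle within 26 mm (about 18 degrees) of where it began, so the disc has turned 90 degrees (within about 3.5), and the wheel is still (all of step 2 and value of joint holddown above 1.12 rad and velocity of joint wheel between -0.1 and 0.1 rad/s); the robot touches nothing.
It fails at once if the disc is turned while the hold-down arm is not open (value of joint holddown below 1 rad and distance of disc_mark from where it was at the start of the episode above 0.005 m).
It fails at once if the glazed mug or its disc is touched (contact force between disc and anything else above 0.5 N).
It fails at once if a bystander is displaced by more than 25 mm (distance of any of mug_a, mug_b, mug_c, brush, bowl, rolling_pin, rib, slip_jar from where it was at the start of the episode above 0.025 m).
It also fails if it takes over 67 s, if anything falls off the work surface, if the arm or the gripper's body presses on something with over 40 N, if the wrist force passes 120 N, or if a joint passes its speed limit or range.

## Working session

There is one attempt and no reset: what is moved stays moved. The work goes in short steps, Python scripts to look and compute and a shell command to move; the robot and the scene stay as the last step left them, time stands still between calls to the robot, and variables do not carry over. Pictures are saved under pics/ and viewed, and the job is handed in when it is done.

```bash
ls; mkdir -p pics
python3 - <<'E'
from station import get_state, optics, env
import cv2
print(get_state())
for n in ["side","top","wrist"]:
    p=optics.camera_params(n); print(n,p)
    im=optics.camera(n); cv2.imwrite(f"pics/{n}0.png",im[:,:,::-1])
E
```

```text
pics
{'time_s': 0.0, 'joint_positions': array([-8.69380352e+01,  2.18410698e+01,  7.43845291e+01, -1.93144371e-03,
        8.38593871e+01, -1.23335212e+01]), 'joint_vel': array([-0.08922044,  0.09024965, -0.02773263, -0.03267308,  0.10106805,
        0.01896181]), 'effort': array([-7.93327490e-04, -4.48456013e+01, -2.31278408e+01, -2.28978615e-04,
        4.84001823e-03, -1.24132512e-05]), 'eef_pos': array([ 146.00791643, -529.95608622,  230.71236319]), 'eef_rot': array([168.96071762,  89.91499224,  94.3564116 ]), 'ft_force': array([ 0.69855235, -0.2378193 , -0.01043006]), 'torque': array([-0.01901638, -0.04170918, -0.00625411]), 'gripper_width': 85.47881415243793}
side {'mtx': array([[422.42775644,   0.        , 321.66159383],
       [  0.        , 422.42775644, 199.71109428],
       [  0.        ,   0.        ,   1.        ]]), 'eye': array([387.14450049, 862.75728491, 672.22961189]), 'rotation': array([ 5.87525835e+01,  7.57160359e-02, -1.67835501e+02])}
top {'mtx': array([[387.39098023,   0.        , 316.74671311],
       [  0.        , 387.39098023, 198.90640632],
       [  0.        ,   0.        ,   1.        ]]), 'eye': array([ 398.89533269,   55.7495915 , 1293.16322877]), 'rotation': array([  6.88310935,  -1.83079177, -88.72572726])}
wrist {'mtx': array([[309.70691629,   0.        , 321.15357819],
       [  0.        , 309.70691629, 195.55583016],
       [  0.        ,   0.        ,   1.        ]]), 'eye': array([ 210.81816834, -513.98784619,  373.43934927]), 'rotation': array([-15.08656554,   0.07647996, -74.55678523])}
```

View pics/side0.png

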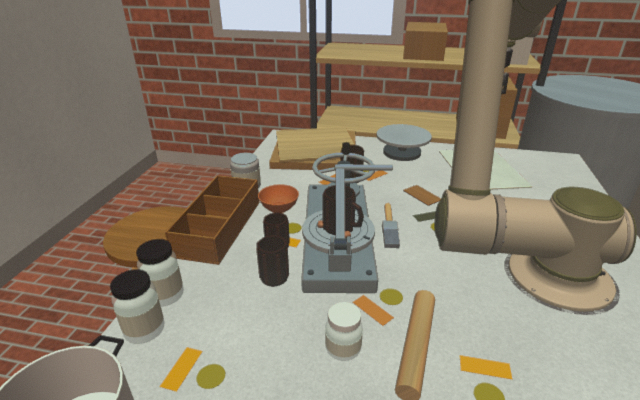

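View pics/top0.png

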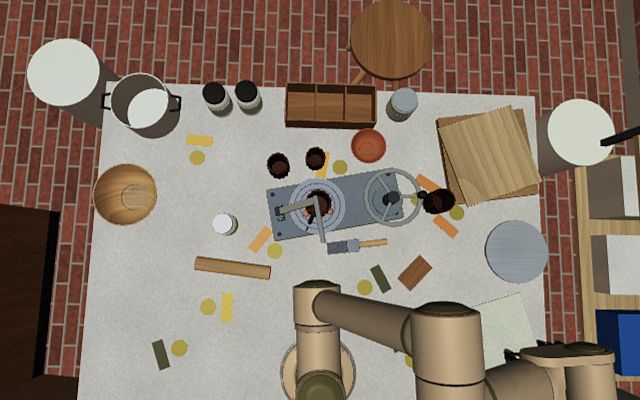

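View pics/wrist0.png

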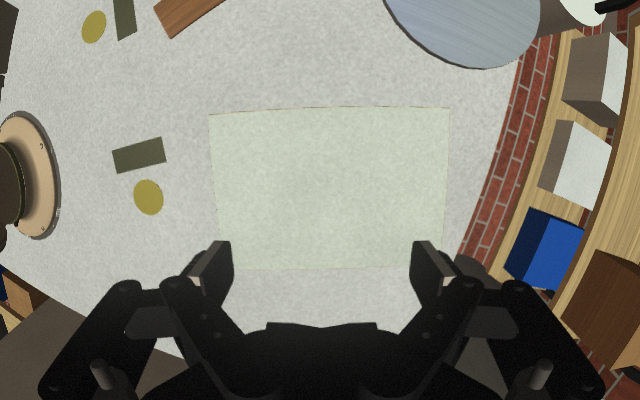

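The side view shows the fixture with the hold-down arm over the mug. In the top view the fixture runs from (270,215) to (415,195), the wheel is at about (391,198), and one mug stands close to the wheel at (438,200). I'll enlarge both.

Run:
```python
import cv2
im=cv2.imread("pics/top0.png"); c=im[140:260,255:465]; cv2.imwrite("pics/top0c.png",cv2.resize(c,None,fx=3.8,fy=3.8,interpolation=cv2.INTER_CUBIC))
im=cv2.imread("pics/side0.png"); c=im[140:300,240:440]; cv2.imwrite("pics/side0c.png",cv2.resize(c,None,fx=3.7,fy=3.7,interpolation=cv2.INTER_CUBIC))
```

```text
(no output)
```

View pics/top0c.png

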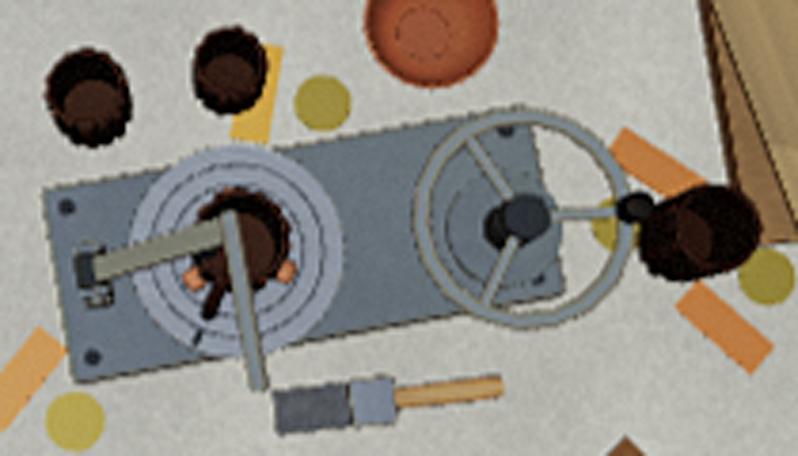

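View pics/side0c.png

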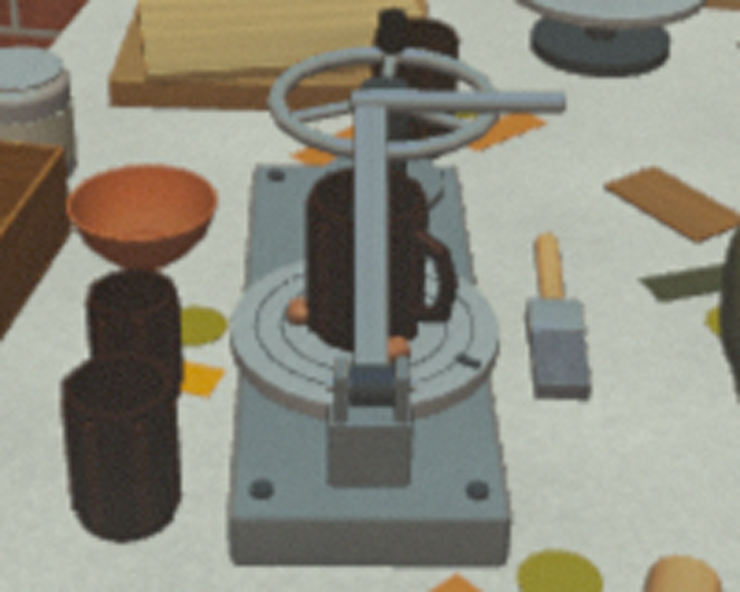

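```bash
cat > h.py <<'E'
import numpy as np, cv2
from scipy.spatial.transform import Rotation as R
from scipy.optimize import least_squares
from station import get_state, optics, env
def proj(cam,P,prm=None):
    p=prm or optics.camera_params(cam); M=R.from_euler('xyz',p['rotation'],degrees=True).as_matrix()
    q=(np.atleast_2d(P)-p['eye'])@M; v=q*[1,-1,-1]; K=p['mtx']
    if cam=='wrist':
        r=np.linalg.norm(v[:,:2],axis=1); th=np.arctan2(r,v[:,2]); s=th/np.maximum(r,1e-9); n=v[:,:2]*s[:,None]
    else: n=v[:,:2]/v[:,2:]
    return n*[K[0,0],K[1,1]]+K[:2,2]
def ray(cam,uv,z):
    p=optics.camera_params(cam); M=R.from_euler('xyz',p['rotation'],degrees=True).as_matrix();K=p['mtx']
    d=M@np.array([(uv[0]-K[0,2])/K[0,0],-(uv[1]-K[1,2])/K[1,1],-1]); e=p['eye']
    return e+d*(z-e[2])/d[2]
def Rz(a): return R.from_euler('z',a).as_matrix()
def fx(pose,P): # fixture->world
    return np.array([pose[0],pose[1],0])+np.atleast_2d(P)@Rz(pose[2]).T
def tool():
    s=get_state(); return np.array(s['eef_pos']),R.from_euler('xyz',s['eef_rot'],degrees=True)
E
python3 - <<'E'
from h import *
t=lambda u,v:(255+(u+.5)/3.8-.5,140+(v+.5)/3.8-.5)
s=lambda u,v:(240+(u+.5)/3.7-.5,140+(v+.5)/3.7-.5)
c=np.cos(np.radians(50)); 
th=np.radians(40); ry=200-170*np.sin(th); rz=115+170*np.cos(th)
obs=[('top',t(42,187),[85,235,45]),('top',t(73,380),[-85,235,45]),
('top',t(525,215),[-20,-150,138]),('top',t(258,389),[-118,ry,rz]),
('side',s(563,101),[-118,ry,rz]),('side',s(233,520),[85,235,45]),('side',s(507,520),[-85,235,45]),]
def f(p): return np.concatenate([ (proj(c,fx(p,P))[0]-o) for c,o,P in obs])
r=least_squares(f,[420,50,0.15]); print(r.x,np.degrees(r.x[2])); print(r.fun.reshape(-1,2).round(1))
p=r.x
for n,P in dict(wheel=[-20,-150,125],disc=[0,80,60],hinge=[0,200,115],rodend=[-118,ry,rz]).items(): print(n,fx(p,P)[0].round(1))
# wheel handle
h=ray('top',t(637,203),163); w=fx(p,[-20,-150,125])[0]; print('handle',h,np.linalg.norm((h-w)[:2]))
d=Rz(p[2]).T@(h-w); print('wheel ang', np.degrees(np.arctan2(d[1],-d[0]))%360)
m=ray('top',t(197,336),75); dd=fx(p,[0,80,60])[0]; print('mark',m,np.linalg.norm((m-dd)[:2]))
for n,uv,z in [('mugbyWheel',(699,225),100),('mug2',(232,62),100),('mug1',(90,90),100),('brush',(310,410),10),('brushend',(500,385),10),('bowl',(432,30),40)]: print(n,ray('top',t(*uv),z).round())
E
```

```text
[ 5.44419685e+02 -5.83713965e+01  2.02665513e-01] 11.611878527913515
[[-1.  -0.4]
 [-0.4  0.6]
 [ 0.4 -0.5]
 [ 0.1 -0.3]
 [ 0.8  0.6]
 [-2.  -1.1]
 [ 1.8 -0.7]]
wheel [ 555.  -209.3  125. ]
disc [528.3  20.   60. ]
hinge [504.2 137.5 115. ]
rodend [410.6   6.7 245.2]
handle [ 561.86380626 -290.54209773  163.        ] 81.50279809832165
wheel ang 276.7958903276102
mark [453.91181     50.28525364  75.        ] 80.3360894263102
mugbyWheel [ 554. -361.  100.]
mug2 [680.  27. 100.]
mug1 [653. 144. 100.]
brush [395. -50.  10.]
brushend [ 420. -215.   10.]
bowl [ 728. -149.   40.]
```

```bash
cat >> h.py <<'E'
POSE=np.array([544.42,-58.37,0.20267])
def rel(W,p=None,Rt=None):
    if p is None: p,Rt=tool()
    return Rt.inv().apply(np.array(W)-p)/150
E
python3 - <<'E'
from h import *
p,r=tool(); print(p,r.as_matrix().round(3)); print(np.degrees(POSE[2]))
for q in [[-85,50,300],[-85,50,225]]: print(fx(POSE,q)[0].round(1), rel(fx(POSE,q)[0]).round(3))
E
```

```text
[ 146.05271068 -530.02585381  230.87421965] [[-0.     0.964  0.266]
 [ 0.001  0.266 -0.964]
 [-1.     0.    -0.001]]
11.612135633916393
[451.1 -26.5 300. ] [-0.457  2.852 -2.697]
[451.1 -26.5 225. ] [ 0.043  2.852 -2.696]
```

```bash
python3 -m creep '[{"x":-0.2,"y":0.4,"z":-0.3},{"x":-0.4,"y":0.65,"z":-0.6},{"x":-0.45,"y":0.95,"z":-0.9,"ax":0.084},{"x":-0.45,"y":0.95,"z":-0.9,"ax":0.084}]' 0
python3 - <<'E'
from h import *
print(rel(fx(POSE,[-85,50,300])[0]).round(3),get_state()['joint_positions'].round(1))
E
```

```text
[-0.457  2.852 -2.697] [-86.9  21.8  74.4  -0.   83.9 -12.3]invalid input
```

```bash
python3 -m creep '[{"x":-0.2,"y":0.4,"z":-0.3,"ax":0,"ay":0,"az":0},{"x":-0.4,"y":0.65,"z":-0.6,"ax":0,"ay":0,"az":0},{"x":-0.45,"y":0.95,"z":-0.9,"ax":0.084,"ay":0,"az":0},{"x":-0.45,"y":0.95,"z":-0.9,"ax":0.084,"ay":0,"az":0}]' 0
python3 - <<'E'
from h import *
print(rel(fx(POSE,[-85,50,300])[0]).round(3),get_state()['joint_positions'].round(1))
E
```

```text
time_s: 0.65
eef_pos: [248.6, -360.0, 299.8]
eef_rot: [12.9, 89.9, -65.4]
ft_force: [-0.4, -0.8, -0.3]
gripper_width: 12.3
[-0.004  1.774 -1.902] [-71.    7.6  82.8   0.   89.6   7.3]
```

```bash
python3 -m creep '[{"x":0,"y":0.3,"z":-0.3,"ax":0,"ay":0,"az":0},{"x":0,"y":0.6,"z":-0.6,"ax":0,"ay":0,"az":0},{"x":0,"y":0.89,"z":-0.95,"ax":0,"ay":0,"az":0},{"x":0,"y":0.89,"z":-0.95,"ax":0,"ay":0,"az":0},{"x":0,"y":0.89,"z":-0.95,"ax":0,"ay":0,"az":0}]' 0
python3 - <<'E'
from h import *
print(rel(fx(POSE,[-85,50,300])[0]).round(3),get_state()['joint_positions'].round(1))
E
```

```text
time_s: 1.27
eef_pos: [349.8, -196.1, 298.6]
eef_rot: [-101.4, 90.0, -179.7]
ft_force: [-0.7, 0.7, 0.6]
gripper_width: 0.2
[-0.01   0.891 -0.97 ] [-46.3   3.7  87.4  -0.   88.9  32. ]
```

```bash
python3 -m creep '[{"x":0,"y":0.3,"z":-0.3,"ax":0,"ay":0,"az":0},{"x":0,"y":0.6,"z":-0.6,"ax":0,"ay":0,"az":0},{"x":0,"y":0.89,"z":-0.97,"ax":0,"ay":0,"az":0},{"x":0,"y":0.89,"z":-0.97,"ax":0,"ay":0,"az":0},{"x":0,"y":0.89,"z":-0.97,"ax":0,"ay":0,"az":0}]' 0
python3 - <<'E'
from h import *
print(rel(fx(POSE,[-85,50,300])[0]).round(3),rel(fx(POSE,[-85,50,225])[0]).round(3),get_state()['joint_positions'].round(1))
print(tool()[1].as_matrix().round(3))
for n in ["side","wrist"]:
    im=optics.camera(n); cv2.imwrite(f"pics/{n}1.png",im[:,:,::-1])
E
```

```text
time_s: 1.9
eef_pos: [451.3, -27.6, 298.4]
eef_rot: [-83.0, 89.9, -161.4]
ft_force: [-0.5, 0.1, 0.7]
gripper_width: -0.0
[-0.01   0.    -0.007] [ 0.49   0.001 -0.007] [-18.5   9.3  81.   -0.   89.8  59.9]
[[-0.001  0.98   0.201]
 [-0.     0.201 -0.98 ]
 [-1.    -0.001  0.   ]]
```

View pics/wrist1.png

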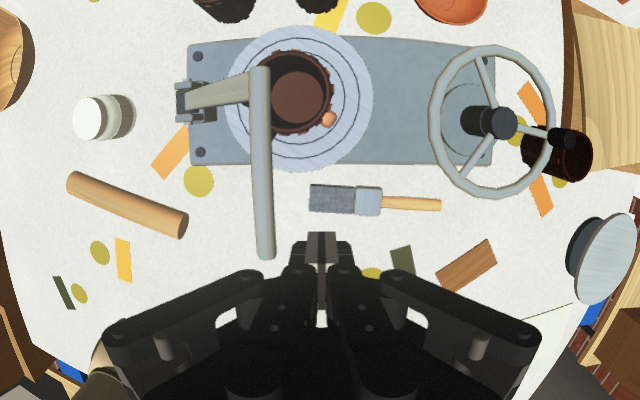

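View pics/side1.png

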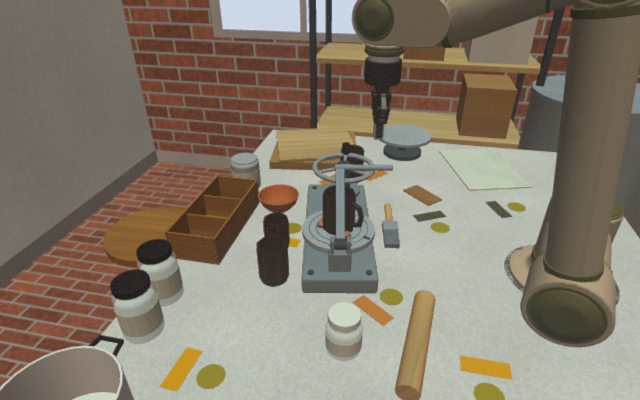

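Run:
```python
from h import *
th=np.radians(40); ry=200-170*np.sin(th); rz=115+170*np.cos(th)
for P in [[-118,ry,rz],[0,ry,rz],[-20,-150,138],[-85,235,45],[-85,-195,45]]: print(P,proj('wrist',fx(POSE,P)).round(0))
# push waypoints following arc: finger contact, tip 22 below rod axis
p,r=tool()
for a in [0,.2,.4,.6,.75,.9]:
    t=np.radians(40)-a; y=200-170*np.sin(t); z=115+170*np.cos(t)
    w=fx(POSE,[-85,y-7-14.5,z-22])[0]; print(a,w.round(),rel(w,p,r).round(3))
```

```text
[-118, np.float64(90.72610635328833), np.float64(245.22755533022627)] [[260. 258.]]
[0, np.float64(90.72610635328833), np.float64(245.22755533022627)] [[251.  86.]]
[-20, -150, 138] [[501. 124.]]
[-85, 235, 45] [[185. 167.]]
[-85, -195, 45] [[489. 168.]]
0 [447.  -8. 223.] [ 0.503  0.004 -0.139]
0.2 [442.  20. 242.] [ 0.375  0.003 -0.326]
0.4 [435.  50. 256.] [ 0.288  0.003 -0.535]
0.6 [429.  83. 262.] [ 0.243  0.002 -0.757]
0.75 [423. 108. 263.] [ 0.239  0.002 -0.927]
0.9 [418. 133. 260.] [ 2.600e-01  1.000e-03 -1.095e+00]
```

The wrist picture shows the rod end at (265,258), the bar top at (258,88) and the hub at (503,124), within a few pixels of the fitted model. Next I descend beside the rod.

```bash
python3 -m creep '[{"x":0.25,"y":0,"z":0,"ax":0,"ay":0,"az":0},{"x":0.49,"y":0,"z":0,"ax":0,"ay":0,"az":0},{"x":0.49,"y":0,"z":-0.08,"ax":0,"ay":0,"az":0},{"x":0.49,"y":0,"z":-0.14,"ax":0,"ay":0,"az":0}]' 0
python3 -m creep '[{"x":-0.06,"y":0,"z":-0.1,"ax":0,"ay":0,"az":0},{"x":-0.12,"y":0,"z":-0.2,"ax":0,"ay":0,"az":0},{"x":-0.17,"y":0,"z":-0.3,"ax":0,"ay":0,"az":0},{"x":-0.2,"y":0,"z":-0.4,"ax":0,"ay":0,"az":0}]' 0
python3 - <<'E'
from h import *
p,r=tool()
for a in [0,.2,.4,.6,.75,.9]:
    t=np.radians(40)-a; y=200-170*np.sin(t); z=115+170*np.cos(t)
    w=fx(POSE,[-85,y-7-14.5,z-22])[0]; print(a,w.round(),rel(w,p,r).round(3))
for n in ["side","wrist"]:
    im=optics.camera(n); cv2.imwrite(f"pics/{n}2.png",im[:,:,::-1])
E
```

```text
time_s: 2.5
eef_pos: [447.5, -6.6, 227.1]
eef_rot: [39.8, 89.8, -38.6]
ft_force: [0.9, -6.7, 6.3]
gripper_width: -0.0
time_s: 3.0
eef_pos: [434.5, 54.2, 255.9]
eef_rot: [104.9, 90.0, 26.5]
ft_force: [0.2, -1.4, 0.1]
gripper_width: 0.0
0 [447.  -8. 223.] [ 0.218 -0.     0.421]
0.2 [442.  20. 242.] [0.091 0.    0.234]
0.4 [435.  50. 256.] [0.003 0.    0.025]
0.6 [429.  83. 262.] [-0.042  0.    -0.196]
0.75 [423. 108. 263.] [-0.045  0.001 -0.366]
0.9 [418. 133. 260.] [-0.024  0.001 -0.535]
```

View pics/wrist2.png

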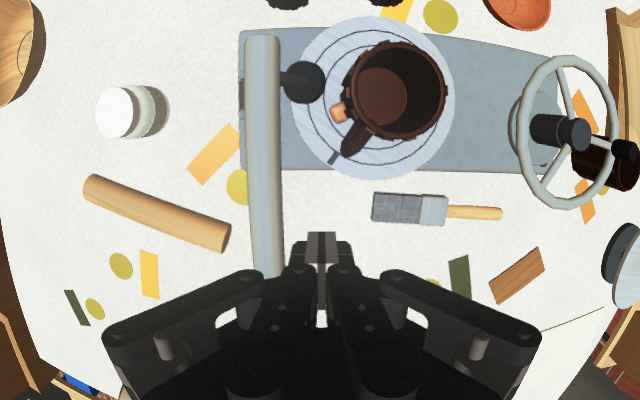

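View pics/side2.png

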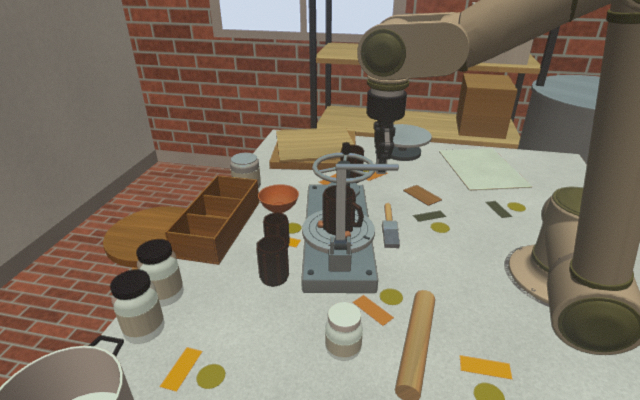

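The rod has moved with the finger and a light 1.4 N contact. I'll keep following the arc past top dead centre.

```bash
python3 -m creep '[{"x":-0.03,"y":0,"z":-0.1,"ax":0,"ay":0,"az":0},{"x":-0.04,"y":0,"z":-0.2,"ax":0,"ay":0,"az":0},{"x":-0.045,"y":0,"z":-0.28,"ax":0,"ay":0,"az":0},{"x":-0.045,"y":0,"z":-0.36,"ax":0,"ay":0,"az":0},{"x":-0.04,"y":0,"z":-0.44,"ax":0,"ay":0,"az":0}]' 0
python3 - <<'E'
from h import *
for n in ["side"]:
    im=optics.camera(n); cv2.imwrite(f"pics/{n}3.png",im[:,:,::-1])
E
```

```text
time_s: 3.72
eef_pos: [421.3, 118.4, 261.2]
eef_rot: [-131.0, 90.0, 150.7]
ft_force: [-0.1, 1.1, 0.7]
gripper_width: 0.1
```

View pics/side3.png

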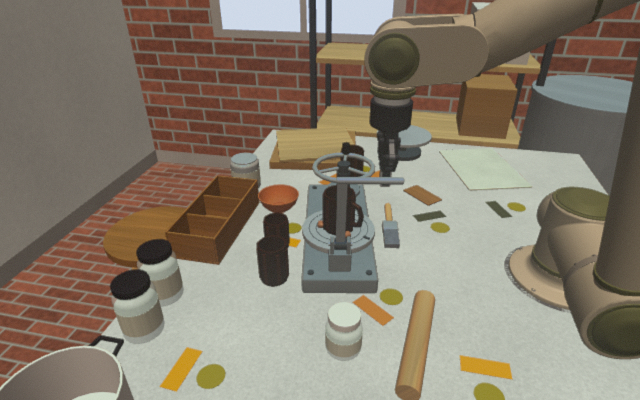

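```bash
cat >> h.py <<'E'
def rodpix(cam,a,x=-118):
    t=np.radians(40)-a
    return proj(cam,fx(POSE,[x,200-170*np.sin(t),115+170*np.cos(t)]))[0]
E
python3 - <<'E'
from h import *
for a in [.7,.8,.9,1,1.1,1.22]: print(a,rodpix('side',a).round(1),rodpix('wrist',a).round(1))
im=optics.camera('side'); cv2.imwrite("pics/side4.png",cv2.resize(im[140:260,300:460,::-1],None,fx=4,fy=4,interpolation=cv2.INTER_CUBIC))
im=optics.camera('wrist'); cv2.imwrite("pics/wrist4.png",im[:,:,::-1])
E
```

```text
0.7 [401.9 174.7] [314.9 330. ]
0.8 [403.2 179.3] [280.3 328.1]
0.9 [404.4 184.7] [248.  323.2]
1 [405.6 191. ] [219.6 316. ]
1.1 [406.6 198.1] [195.7 307.2]
1.22 [407.7 207.6] [173.4 295.6]
```

View pics/side4.png

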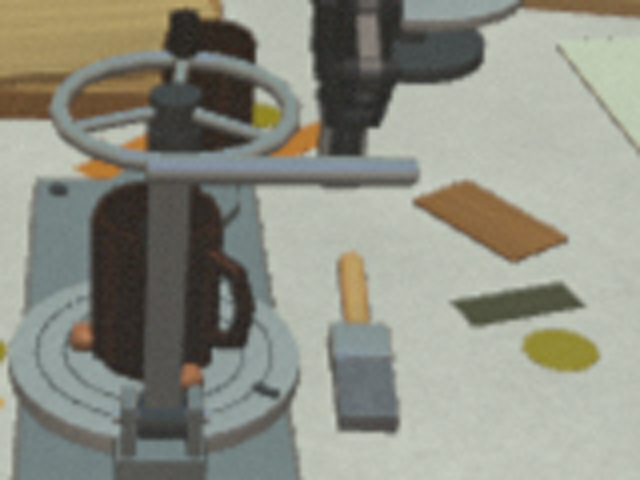

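View pics/wrist4.png

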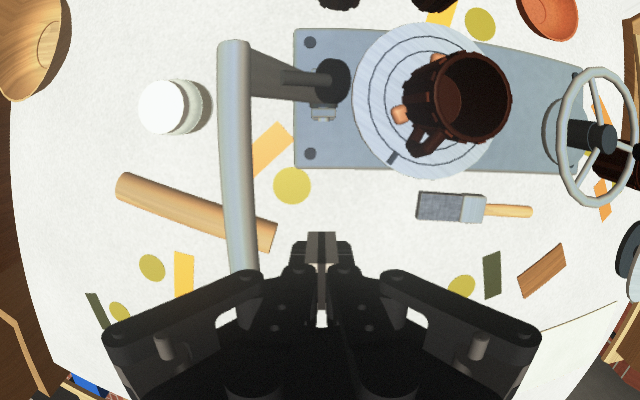

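Angle is about 0.85, past centre. The camera frames are close in time, so it should be falling; I'll back off a little and let it go.

```bash
python3 -m creep '[{"x":0,"y":0,"z":0.05,"ax":0,"ay":0,"az":0},{"x":0,"y":0,"z":0.1,"ax":0,"ay":0,"az":0},{"x":0,"y":0,"z":0.1,"ax":0,"ay":0,"az":0},{"x":0,"y":0,"z":0.1,"ax":0,"ay":0,"az":0},{"x":0,"y":0,"z":0.1,"ax":0,"ay":0,"az":0}]' 0
python3 - <<'E'
from h import *
im=optics.camera('side'); cv2.imwrite("pics/side5.png",cv2.resize(im[140:260,300:460,::-1],None,fx=4,fy=4,interpolation=cv2.INTER_CUBIC))
p,r=tool();print(p, rel(fx(POSE,[-85,30,300])[0]), get_state()['joint_positions'].round(1))
E
```

```text
time_s: 4.5
eef_pos: [424.5, 103.0, 261.3]
eef_rot: [163.2, 90.0, 84.8]
ft_force: [0.1, -0.2, -0.0]
gripper_width: 0.3
[424.47668789 103.00111285 261.33546577] [-2.57765980e-01 -2.37156019e-04  1.01474009e+00] [-2.   9.  87.5  0.  83.5 76.4]
```

View pics/side5.png

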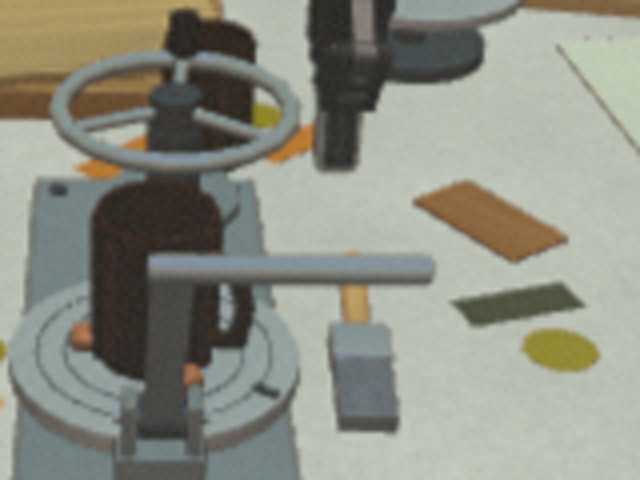

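The rod end is at (408,207) in the side view, which matches 1.22 rad, so the hold-down rests open at its stop. Now the plan for the wheel.

```bash
cat >> h.py <<'E'
WC=np.array([-20,-150,0.])
def u(d): a=np.radians(d); return np.array([-np.cos(a),np.sin(a),0])
def n(d): a=np.radians(d); return np.array([np.sin(a),np.cos(a),0])
def fc(ts,z=108,rho=42,gap=0):  # finger centre (world) for spoke at ts deg, contact
    nn=n(ts); h=abs(nn[0])*11+abs(nn[1])*14.5+5+gap
    return fx(POSE,WC+rho*u(ts)-h*nn+[0,0,z])[0]
E
python3 - <<'E'
from h import *
w=fx(POSE,WC+45*u(336.8)+[0,0,240])[0]; print(w,rel(w))
p,r=tool()
E
```

```text
[ 518.0758829  -235.01554023  240.        ] [0.14223132 0.15698706 2.33296748]
```

```bash
python3 -m creep '[{"x":0,"y":0.03,"z":0.35,"ax":0,"ay":0,"az":0},{"x":0,"y":0.06,"z":0.7,"ax":0,"ay":0,"az":0},{"x":0,"y":0.08,"z":1.0,"ax":0,"ay":0,"az":0},{"x":0,"y":0.08,"z":1.0,"ax":0,"ay":0,"az":0}]' 0
python3 -m creep '[{"x":0,"y":0.03,"z":0.35,"ax":0,"ay":0,"az":0},{"x":0,"y":0.06,"z":0.7,"ax":0,"ay":0,"az":0},{"x":0,"y":0.08,"z":1.0,"ax":0,"ay":0,"az":0},{"x":0,"y":0.08,"z":1.0,"ax":0,"ay":0,"az":0}]' 0
python3 - <<'E'
from h import *
w=fx(POSE,WC+45*u(336.8)+[0,0,240])[0]; print(w,rel(w).round(3))
im=optics.camera('wrist'); cv2.imwrite("pics/wrist6.png",im[:,:,::-1])
im=optics.camera('side'); cv2.imwrite("pics/side6.png",im[:,:,::-1])
print(proj('wrist',fx(POSE,WC+[0,0,138])),[proj('wrist',fx(POSE,WC+84*u(276.8)+[0,0,163])), [proj('wrist',fx(POSE,WC+77*u(a)+[0,0,130])) for a in (36.8,156.8)]])
E
```

```text
time_s: 5.05
eef_pos: [467.1, -43.8, 260.9]
eef_rot: [-84.7, 90.0, -163.3]
ft_force: [-0.1, 1.0, 0.4]
gripper_width: 0.3
time_s: 5.55
eef_pos: [508.8, -187.5, 260.6]
eef_rot: [-131.7, 90.0, 149.8]
ft_force: [-0.1, 0.4, -0.9]
gripper_width: 0.2
[ 518.0758829  -235.01554023  240.        ] [ 0.137 -0.003  0.323]
[[358.01532138 144.34732546]] [array([[458.31931014, 162.31564875]]), [array([[305.63592523, 209.77754889]]), array([[322.93955659,  63.65104748]])]]
```

View pics/wrist6.png

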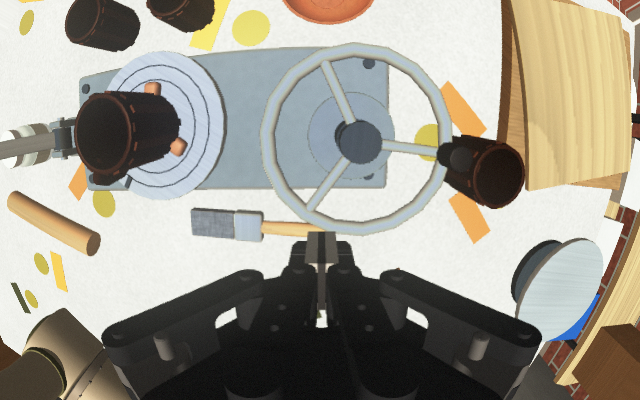

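View pics/side6.png

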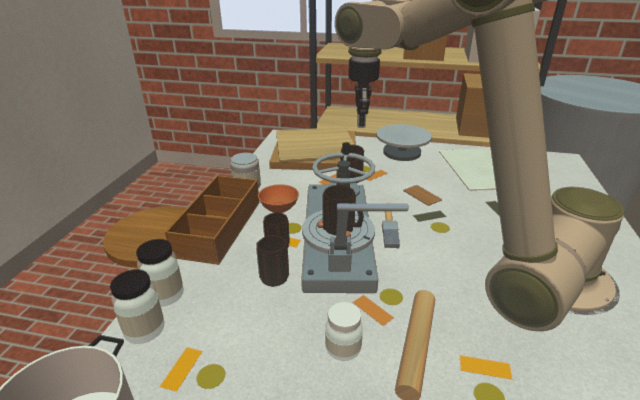

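Predictions and picture agree within a few pixels: hub (361,141), handle (458,157). Next I go above the near-side bay and descend.

```bash
python3 -m creep '[{"x":0,"y":0,"z":0.32,"ax":0,"ay":0,"az":0},{"x":0.3,"y":0,"z":0.32,"ax":0,"ay":0,"az":0},{"x":0.55,"y":0,"z":0.32,"ax":0,"ay":0,"az":0},{"x":0.55,"y":0,"z":0.32,"ax":0,"ay":0,"az":0}]' 0
python3 - <<'E'
from h import *
w=fx(POSE,WC+45*u(336.8)+[0,0,108])[0]; print(w,rel(w).round(3))
im=optics.camera('wrist'); cv2.imwrite("pics/wrist7.png",im[:,:,::-1])
E
```

```text
time_s: 6.15
eef_pos: [517.3, -230.8, 177.2]
eef_rot: [-140.2, 89.7, 141.5]
ft_force: [0.1, 0.2, 0.4]
gripper_width: -0.2
[ 518.0758829  -235.01554023  108.        ] [0.462 0.001 0.03 ]
```

View pics/wrist7.png

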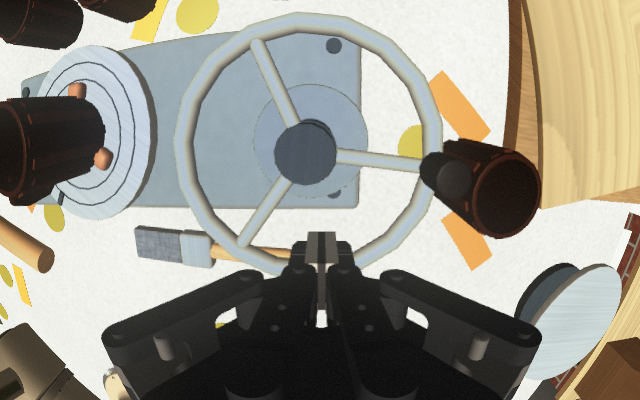

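```bash
python3 -m creep '[{"x":0.12,"y":0,"z":0,"ax":0,"ay":0,"az":0},{"x":0.24,"y":0,"z":0,"ax":0,"ay":0,"az":0},{"x":0.34,"y":0,"z":0,"ax":0,"ay":0,"az":0},{"x":0.43,"y":0,"z":0,"ax":0,"ay":0,"az":0},{"x":0.43,"y":0,"z":0,"ax":0,"ay":0,"az":0}]' 0
python3 - <<'E'
from h import *
w=fx(POSE,WC+45*u(336.8)+[0,0,108])[0]; print(w,rel(w).round(3))
p,r=tool()
for t in range(0,101,20): print(t,rel(fc(36.8+t),p,r).round(3),rel(fc(36.8+t,gap=3),p,r).round(3))
im=optics.camera('wrist'); cv2.imwrite("pics/wrist8.png",im[:,:,::-1])
E
```

```text
time_s: 6.82
eef_pos: [518.0, -232.8, 113.9]
eef_rot: [-139.2, 89.9, 142.4]
ft_force: [0.1, 0.5, 0.1]
gripper_width: 0.0
[ 518.0758829  -235.01554023  108.        ] [ 0.04  -0.002  0.014]
0 [ 0.04  -0.044 -0.148] [ 0.04  -0.056 -0.132]
20 [ 0.04  -0.003 -0.257] [ 0.04  -0.02  -0.246]
40 [ 0.04   0.086 -0.347] [ 0.04   0.067 -0.343]
60 [ 0.04   0.19  -0.396] [ 0.04   0.17  -0.398]
80 [ 0.04   0.273 -0.418] [ 0.04   0.255 -0.427]
100 [ 0.04   0.372 -0.408] [ 0.04   0.358 -0.422]
```

View pics/wrist8.png

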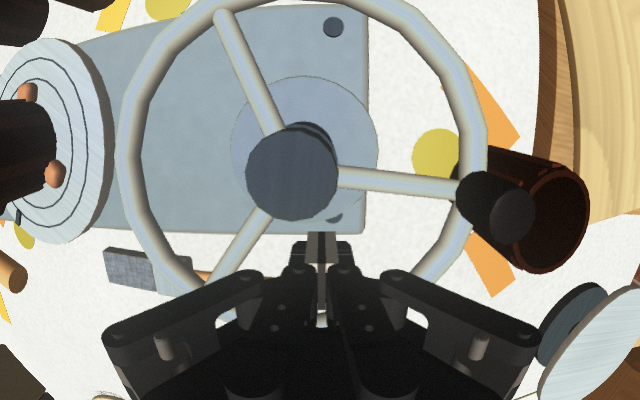

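```bash
python3 -m creep '[{"x":0.03,"y":-0.04,"z":-0.12,"ax":0,"ay":0,"az":0},{"x":0.03,"y":-0.01,"z":-0.25,"ax":0,"ay":0,"az":0},{"x":0.03,"y":0.08,"z":-0.345,"ax":0,"ay":0,"az":0},{"x":0.03,"y":0.185,"z":-0.396,"ax":0,"ay":0,"az":0},{"x":0.03,"y":0.185,"z":-0.396,"ax":0,"ay":0,"az":0}]' 0
python3 - <<'E'
from h import *
p,r=tool()
for t in range(40,161,20): print(t,rel(fc(36.8+t,z=110),p,r).round(3))
im=optics.camera('wrist'); cv2.imwrite("pics/wrist9.png",im[:,:,::-1])
im=optics.camera('side'); cv2.imwrite("pics/side9.png",im[:,:,::-1])
print([(t,proj('wrist',fx(POSE,WC+84*u(276.8+t)+[0,0,163])).round()) for t in (50,60,70)])
E
```

```text
time_s: 7.5
eef_pos: [534.6, -168.3, 109.9]
eef_rot: [105.0, 89.9, 26.7]
ft_force: [0.5, -1.0, 0.9]
gripper_width: 0.3
40 [-0.001 -0.109  0.052]
60 [-0.001 -0.005  0.004]
80 [-0.001  0.077 -0.018]
100 [-0.     0.177 -0.008]
120 [-0.     0.276  0.047]
140 [-0.     0.35   0.147]
160 [-0.     0.388  0.236]
[(50, array([[495., 387.]])), (60, array([[470., 400.]])), (70, array([[443., 410.]]))]
```

View pics/wrist9.png

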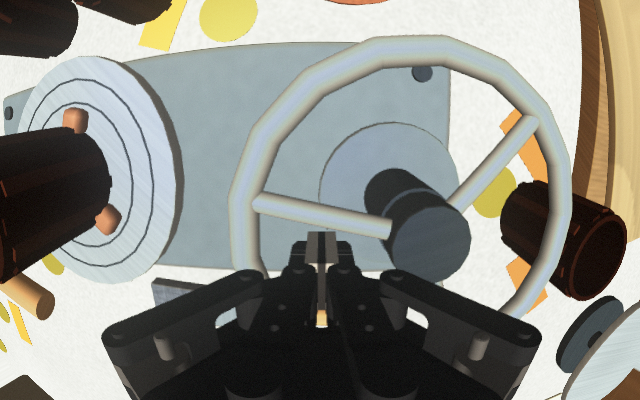

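View pics/side9.png

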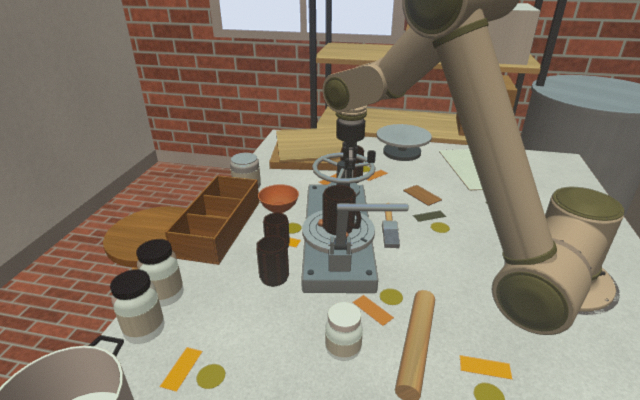

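The spoke follows the finger: the wheel has turned about 60° and the hold-down is still open at (407,207). I'll continue.

```bash
python3 -m creep '[{"x":0,"y":0.08,"z":-0.018,"ax":0,"ay":0,"az":0},{"x":0,"y":0.18,"z":-0.008,"ax":0,"ay":0,"az":0},{"x":0,"y":0.28,"z":0.047,"ax":0,"ay":0,"az":0},{"x":0,"y":0.355,"z":0.147,"ax":0,"ay":0,"az":0},{"x":0,"y":0.388,"z":0.236,"ax":0,"ay":0,"az":0}]' 0
python3 - <<'E'
from h import *
p,r=tool()
for t in range(160,261,20): print(t,rel(fc(36.8+t,z=110),p,r).round(3))
E
```

```text
time_s: 8.22
eef_pos: [597.5, -192.0, 109.3]
eef_rot: [-145.9, 89.8, 135.7]
ft_force: [-3.4, 4.1, -1.0]
gripper_width: 0.2
160 [-0.004  0.01  -0.004]
180 [-0.005  0.016  0.1  ]
200 [-0.005 -0.024  0.21 ]
220 [-0.005 -0.114  0.3  ]
240 [-0.005 -0.217  0.348]
260 [-0.005 -0.3    0.37 ]
```

```bash
python3 -m creep '[{"x":0,"y":0.015,"z":0.1,"ax":0,"ay":0,"az":0},{"x":0,"y":-0.025,"z":0.21,"ax":0,"ay":0,"az":0},{"x":0,"y":-0.115,"z":0.3,"ax":0,"ay":0,"az":0},{"x":0,"y":-0.218,"z":0.35,"ax":0,"ay":0,"az":0},{"x":0,"y":-0.3,"z":0.37,"ax":0,"ay":0,"az":0}]' 0
python3 - <<'E'
from h import *
p,r=tool()
for t in range(260,361,20): print(t,rel(fc(36.8+t,z=110),p,r).round(3))
im=optics.camera('wrist'); cv2.imwrite("pics/wrist10.png",im[:,:,::-1])
E
```

```text
time_s: 8.85
eef_pos: [564.3, -256.7, 110.3]
eef_rot: [52.9, 89.9, -25.5]
ft_force: [4.0, 1.9, 0.3]
gripper_width: 0.4
260 [ 0.002  0.004 -0.008]
280 [ 0.001 -0.096 -0.018]
300 [ 0.001 -0.195 -0.073]
320 [ 0.001 -0.269 -0.172]
340 [ 0.001 -0.308 -0.262]
360 [ 0.001 -0.314 -0.366]
```

View pics/wrist10.png

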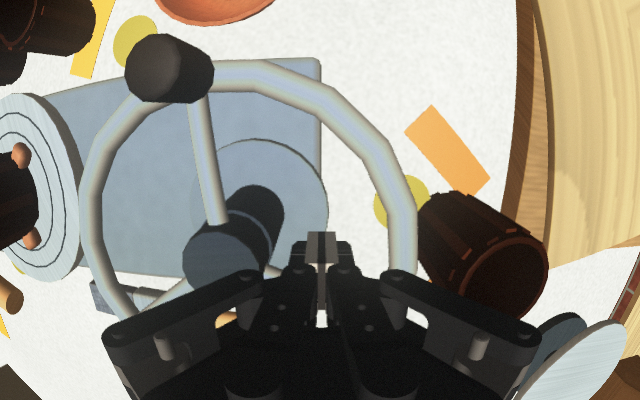

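The handle is on the far side at (165,68), as expected for about 260°. Continuing.

```bash
python3 -m creep '[{"x":0,"y":-0.096,"z":-0.018,"ax":0,"ay":0,"az":0},{"x":0,"y":-0.195,"z":-0.073,"ax":0,"ay":0,"az":0},{"x":0,"y":-0.27,"z":-0.172,"ax":0,"ay":0,"az":0},{"x":0,"y":-0.308,"z":-0.262,"ax":0,"ay":0,"az":0},{"x":0,"y":-0.314,"z":-0.366,"ax":0,"ay":0,"az":0}]' 0
python3 - <<'E'
from h import *
p,r=tool()
for t in range(360,461,20): print(t,rel(fc(36.8+t,z=110),p,r).round(3))
E
```

```text
time_s: 9.52
eef_pos: [507.1, -211.6, 110.1]
eef_rot: [4.3, 89.9, -74.2]
ft_force: [0.6, -3.0, 0.4]
gripper_width: -0.2
360 [ 0.001 -0.001  0.006]
380 [ 0.001  0.039 -0.104]
400 [ 0.001  0.129 -0.194]
420 [ 0.001  0.232 -0.242]
440 [ 0.     0.315 -0.265]
460 [ 0.001  0.415 -0.255]
```

```bash
python3 -m creep '[{"x":0,"y":0.04,"z":-0.104,"ax":0,"ay":0,"az":0},{"x":0,"y":0.13,"z":-0.194,"ax":0,"ay":0,"az":0},{"x":0,"y":0.232,"z":-0.242,"ax":0,"ay":0,"az":0},{"x":0,"y":0.315,"z":-0.265,"ax":0,"ay":0,"az":0},{"x":0,"y":0.415,"z":-0.255,"ax":0,"ay":0,"az":0}]' 0
python3 - <<'E'
from h import *
p,r=tool()
for t in range(460,561,20): print(t,rel(fc(36.8+t,z=110),p,r).round(3))
E
```

```text
time_s: 10.15
eef_pos: [560.9, -160.6, 109.5]
eef_rot: [-124.5, 89.9, 157.2]
ft_force: [-4.2, -1.3, 0.9]
gripper_width: 0.2
460 [-0.003 -0.005  0.007]
480 [-0.003  0.094  0.061]
500 [-0.004  0.168  0.161]
520 [-0.004  0.207  0.251]
540 [-0.004  0.213  0.354]
560 [-0.004  0.173  0.464]
```

```bash
python3 -m creep '[{"x":0,"y":0.095,"z":0.06,"ax":0,"ay":0,"az":0},{"x":0,"y":0.17,"z":0.16,"ax":0,"ay":0,"az":0},{"x":0,"y":0.207,"z":0.25,"ax":0,"ay":0,"az":0},{"x":0,"y":0.213,"z":0.354,"ax":0,"ay":0,"az":0},{"x":0,"y":0.173,"z":0.464,"ax":0,"ay":0,"az":0}]' 0
python3 - <<'E'
from h import *
p,r=tool()
for t in range(560,661,20): print(t,rel(fc(36.8+t,z=110),p,r).round(3))
E
```

```text
time_s: 10.78
eef_pos: [600.5, -224.2, 109.4]
eef_rot: [170.9, 89.9, 92.5]
ft_force: [-0.2, 3.4, 0.6]
gripper_width: -0.0
560 [-0.004 -0.    -0.005]
580 [-0.004 -0.09   0.085]
600 [-0.005 -0.194  0.134]
620 [-0.005 -0.276  0.156]
640 [-0.005 -0.376  0.145]
660 [-0.005 -0.475  0.091]
```

```bash
python3 -m creep '[{"x":0,"y":-0.09,"z":0.085,"ax":0,"ay":0,"az":0},{"x":0,"y":-0.194,"z":0.134,"ax":0,"ay":0,"az":0},{"x":0,"y":-0.276,"z":0.156,"ax":0,"ay":0,"az":0},{"x":0,"y":-0.376,"z":0.145,"ax":0,"ay":0,"az":0},{"x":0,"y":-0.475,"z":0.09,"ax":0,"ay":0,"az":0}]' 0
python3 - <<'E'
from h import *
p,r=tool()
for t in range(660,721,10): print(t,rel(fc(36.8+t,z=110),p,r).round(3))
im=optics.camera('top'); cv2.imwrite("pics/top11.png",cv2.resize(im[140:260,255:465,::-1],None,fx=3.8,fy=3.8,interpolation=cv2.INTER_CUBIC))
im=optics.camera('wrist'); cv2.imwrite("pics/wrist11.png",im[:,:,::-1])
E
```

```text
time_s: 11.4
eef_pos: [533.3, -253.3, 110.7]
eef_rot: [40.2, 89.7, -38.2]
ft_force: [3.3, -0.5, 0.1]
gripper_width: -0.1
660 [ 0.005  0.003 -0.009]
670 [ 0.004 -0.039 -0.053]
680 [ 0.004 -0.071 -0.108]
690 [ 0.004 -0.093 -0.154]
700 [ 0.004 -0.11  -0.198]
710 [ 0.003 -0.118 -0.248]
720 [ 0.003 -0.116 -0.302]
```

View pics/top11.png

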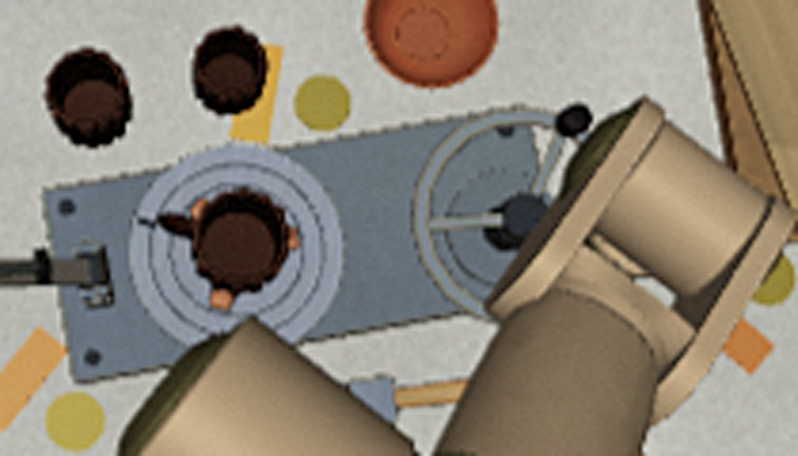

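View pics/wrist11.png

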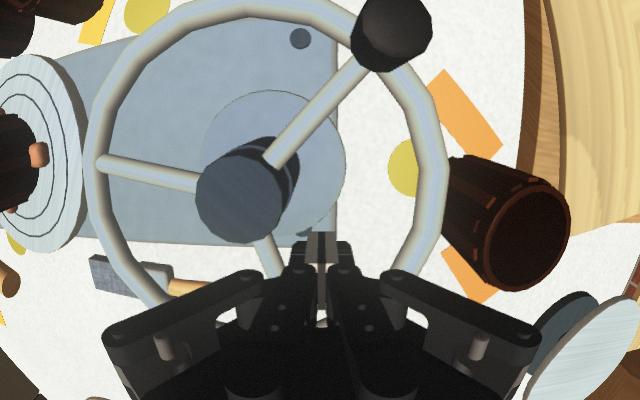

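Run:
```python
from h import *
t=lambda u,v:(255+(u+.5)/3.8-.5,140+(v+.5)/3.8-.5)
w=fx(POSE,WC)[0];dc=fx(POSE,[0,80,0])[0]
for nm,uv in [('start',(637,203)),('now',(573,118))]:
    h=ray('top',t(*uv),163); d=Rz(POSE[2]).T@(h-w); print(nm, np.degrees(np.arctan2(d[1],-d[0]))%360, np.linalg.norm(d[:2]))
for uv in [(197,336),(147,221)]:
    h=ray('top',t(*uv),75); d=Rz(POSE[2]).T@(h-dc); print(np.degrees(np.arctan2(d[1],-d[0]))%360, np.linalg.norm(d[:2]))
```

```text
start 276.7969275615178 81.50415375736762
now 214.7267690233077 79.3572809220081
33.76484126858609 80.33555580509955
116.78450686031447 77.0109977475307
```

The top view gives the wheel at about 658° and the disc mark at about 83°, which agree. I'll finish slowly.

```bash
python3 -m creep '[{"x":0,"y":-0.04,"z":-0.053,"ax":0,"ay":0,"az":0},{"x":0,"y":-0.071,"z":-0.108,"ax":0,"ay":0,"az":0},{"x":0,"y":-0.093,"z":-0.154,"ax":0,"ay":0,"az":0},{"x":0,"y":-0.11,"z":-0.198,"ax":0,"ay":0,"az":0},{"x":0,"y":-0.116,"z":-0.225,"ax":0,"ay":0,"az":0}]' 0
python3 - <<'E'
from h import *
p,r=tool()
for t in range(700,726,5): print(t,rel(fc(36.8+t,z=110),p,r).round(3))
E
```

```text
time_s: 12.12
eef_pos: [508.8, -222.0, 109.7]
eef_rot: [-110.8, 90.0, 170.8]
ft_force: [1.9, -3.3, -1.5]
gripper_width: 0.2
700 [-0.002  0.008  0.039]
705 [-0.002  0.003  0.015]
710 [-0.002 -0.    -0.011]
715 [-0.002 -0.    -0.037]
720 [-0.002  0.002 -0.064]
725 [-0.002  0.007 -0.092]
```

```bash
python3 -m creep '[{"x":0,"y":0,"z":-0.015,"ax":0,"ay":0,"az":0},{"x":0,"y":0,"z":-0.03,"ax":0,"ay":0,"az":0},{"x":0,"y":0,"z":-0.045,"ax":0,"ay":0,"az":0},{"x":0,"y":0,"z":-0.06,"ax":0,"ay":0,"az":0},{"x":0,"y":0,"z":-0.06,"ax":0,"ay":0,"az":0}]' 0
python3 - <<'E'
from h import *
p,r=tool()
for t in range(710,726,5): print(t,rel(fc(36.8+t,z=110),p,r).round(3))
im=optics.camera('top'); cv2.imwrite("pics/top12.png",cv2.resize(im[140:260,255:465,::-1],None,fx=3.8,fy=3.8,interpolation=cv2.INTER_CUBIC))
im=optics.camera('wrist'); cv2.imwrite("pics/wrist12.png",im[:,:,::-1])
E
```

```text
time_s: 12.75
eef_pos: [507.1, -213.2, 109.7]
eef_rot: [-150.3, 89.9, 131.3]
ft_force: [0.6, -1.7, -0.1]
gripper_width: -0.0
710 [-0.002 -0.001  0.049]
715 [-0.002 -0.001  0.023]
720 [-0.002  0.001 -0.005]
725 [-0.002  0.006 -0.032]
```

View pics/top12.png

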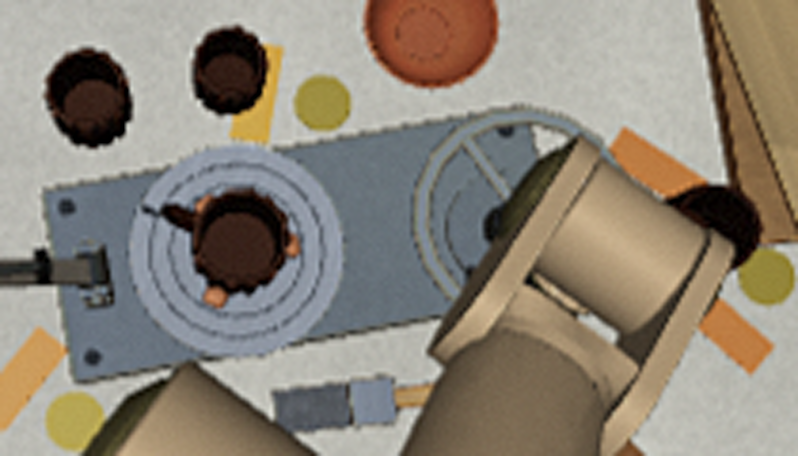

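View pics/wrist12.png

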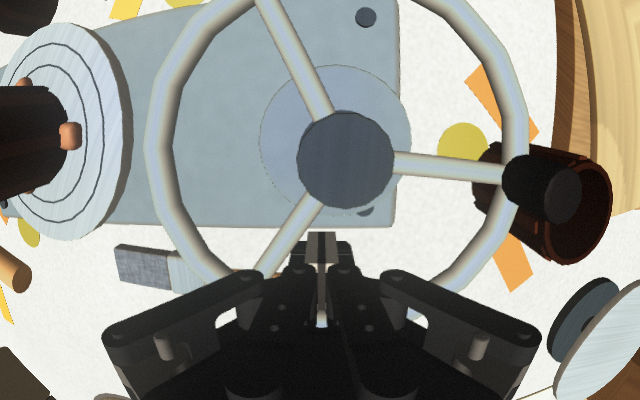

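The handle is back at the starting side, (545,185) in the wrist view, and the spokes match the first picture. I'll back off the spoke and lift straight out.

```bash
python3 -m creep '[{"x":0,"y":0,"z":0.05,"ax":0,"ay":0,"az":0},{"x":0,"y":0,"z":0.1,"ax":0,"ay":0,"az":0},{"x":-0.2,"y":0,"z":0.1,"ax":0,"ay":0,"az":0},{"x":-0.5,"y":0,"z":0.1,"ax":0,"ay":0,"az":0},{"x":-0.8,"y":0,"z":0.1,"ax":0,"ay":0,"az":0}]' 0
python3 -m creep '[{"x":-0.2,"y":-0.3,"z":0.1,"ax":0,"ay":0,"az":0},{"x":-0.4,"y":-0.6,"z":0.3,"ax":0,"ay":0,"az":0},{"x":-0.4,"y":-0.9,"z":0.6,"ax":0,"ay":0,"az":0},{"x":-0.4,"y":-1,"z":0.9,"ax":0,"ay":0,"az":0}]' 0
python3 -m creep '[{"x":0,"y":-0.3,"z":0.3,"ax":0,"ay":0,"az":0},{"x":0,"y":-0.5,"z":0.6,"ax":0,"ay":0,"az":0},{"x":0,"y":-0.5,"z":0.9,"ax":0,"ay":0,"az":0},{"x":0,"y":-0.5,"z":0.9,"ax":0,"ay":0,"az":0}]' 0
python3 - <<'E'
from h import *
im=optics.camera('top'); cv2.imwrite("pics/top13.png",im[:,:,::-1]); cv2.imwrite("pics/top13c.png",cv2.resize(im[140:260,255:465,::-1],None,fx=3.8,fy=3.8,interpolation=cv2.INTER_CUBIC))
im=optics.camera('side'); cv2.imwrite("pics/side13.png",im[:,:,::-1])
E
```

```text
time_s: 13.48
eef_pos: [510.2, -228.6, 231.1]
eef_rot: [-152.2, 90.0, 129.4]
ft_force: [1.3, 0.5, -0.8]
gripper_width: 0.5
time_s: 13.98
eef_pos: [388.8, -392.6, 290.8]
eef_rot: [20.3, 89.9, -58.2]
ft_force: [1.1, -0.4, 0.6]
gripper_width: -0.4
time_s: 14.48
eef_pos: [343.5, -540.6, 287.8]
eef_rot: [-170.7, 89.9, 110.8]
ft_force: [0.7, 0.5, -1.0]
gripper_width: -0.3
```

View pics/top13c.png

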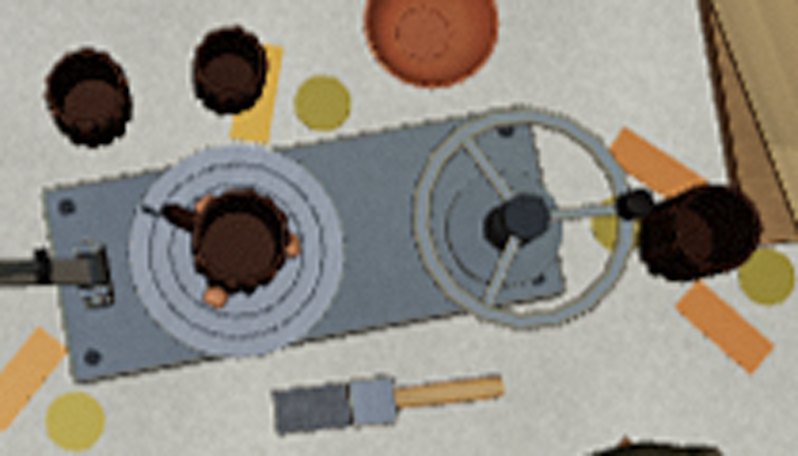

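View pics/side13.png

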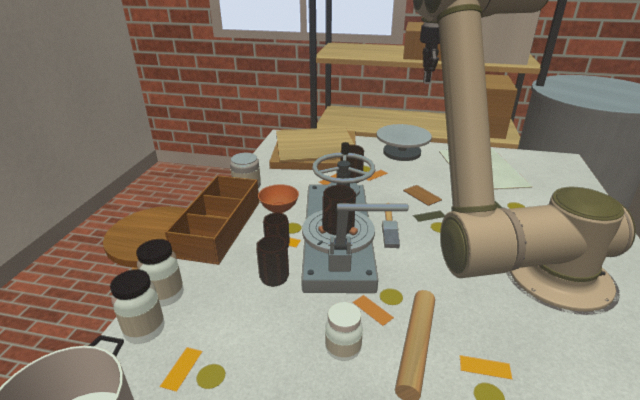

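The handle is at (635,203), against (637,203) at the start. The mark moved from (197,336) to (148,211), the arm is open at (407,207), and the bystanders haven't moved. Handing in.

Run:
```python
from h import *
t=lambda u,v:(255+(u+.5)/3.8-.5,140+(v+.5)/3.8-.5)
print(np.linalg.norm(ray('top',t(197,336),75)-ray('top',t(148,211),75)))
s=get_state(); print(np.abs(s['joint_vel']).max(),s['ft_force'])
a=cv2.imread('pics/top0.png').astype(int);b=cv2.imread('pics/top13.png').astype(int)
print(env.job_done())
```

```text
111.76692578317548
1.8130896434569805 [-0.37410428 -0.58397532  0.15122005]
the job is handed in; nothing more can be done
None
```

The job is handed in at about 14.5 s of the 67 s. I swung the hold-down arm over with the shut fingertips under its cross-rod and let it fall open. I then turned the handwheel two full turns clockwise by pushing a spoke round, backed off and moved clear.

**Last checks:**
- **Hold-down arm:** the rod end is at (407,207) in the side view, which is the predicted place for 1.22 rad. It looked the same before, during and after the wheel turns.
- **Handwheel:** the stub handle is back within about 1 pixel (a few mm) of its start in the top view, and the finger positions followed 720° of turning.
- **Contacts and bystanders:** the bystanders near the fixture stand where they were in the before and after pictures. I did not run a numeric comparison. I saw no contact with the disc or the glazed mug, and the force was near zero at the end.

**One check disagreed:** the mark's travel came out at 112 mm from coarse pixels, below the 116.5 mm minimum. The same readings put the mark 77–80 mm from the disc's axis instead of 85 mm. Scaled for that, the travel is about 120 mm, or 90 degrees, which agrees with the wheel's position. I did not re-measure it before handing in.

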